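Post a parcel through the pull-down hopper of a drop box

ROBOT

A 6-joint arm with a two-finger parallel gripper is mounted at the origin on the work surface; the furniture and walls round the work are solid. World frame = base frame: x ahead of the robot, y to its left, z up, the work surface at z = 0. Lengths are in m, angles in rad, forces in N, time in s.
With the tool pointing down it reaches from about 0.35 to 0.975 m from the base axis. Payload 4.9 kg.
Tool frame: the origin (TCP) lies at the very end of the fingers, on their centre line; the grasp point (between the pads) lies 19 mm behind it; z points along the fingers, y is the line along which they close (so a half turn about z gives the same grasp; the last joint's range is limited). The gripper opens to 85 mm and grips with 20 to 120 N. Pads are 22 mm wide; open, the fingers measure 114 mm over their backs; the gripper's body (76 mm by 85 mm) begins 54 mm behind the grasp point. The pads swing forward as they close: fully open they stand 13 mm farther back than shut.
Start: joints at [1.09, 0.053, 1.613, -0, 1.476, -0.119], TCP at [0.221, 0.585, 0.231] pointing down, gripper open.
Joint ranges: [-3.01, 3.01], [-1.01, 2.22], [0.06, 2.58], [-1.02, 4.17], [0.09, 2.62], [-3.14, 3.14]. Speed limits (rad/s): [2.57, 2.57, 3.14, 3.14, 3.14, 3.14].

INTERFACE

Orientations are given as a unit quaternion [w, x, y, z].
In Python, from plant import manip gives the robot as it stands.
- The arm moves only by the tool send_rows, never from a script. Its argument "increments" is a list of rows, each an object of numbers: "claw": the closure, from -1 (fully open) to 1 (shut); "dx", "dy", "dz": the shift along the tool's x, y, z in units of 0.5 m (1.0 is 0.5 m); "yaw": the turn about the tool's z in units of 1.5 rad (1.0 is 1.5 rad). A call has 1 to 20 rows; each row is the pose to reach, as a shift and turn from the pose commanded when the call began, along the tool's axes at that moment; what a row does not reach only later rows make up. A row lasts 1/8 s, in which the tool goes at most 62.5 mm and 10.7 degrees, less where a joint would pass 70% of its speed; a pose out of reach is approached as far as the arm can. A call with a number of a shift or a turn outside -1 to 1 is refused whole. A call with a gripper value outside its range is refused whole. The fingers move at their own pace and stop on an object; the grip force is fixed at half the most. Time passes only in rows, so rows that repeat a pose let the fingers close. It gives the time, the measured TCP pose, the force, the opening and the grip force at its end, in the units of the state.
- manip.state(): the state, without advancing time (a new reading comes with each control period).
- manip.grab_frame(name): name is "scene" or "side" or "wrist"; returns the picture (384x512x3 uint8, red, green, blue); there is no depth.
- manip.camera_params(name): a dict with "camera_matrix" (3x3 intrinsics, pixels), "extrinsics" (4x4, takes a point from world to camera coordinates); the wrist camera has in their place "tool_from_camera" (4x4, takes a point from camera to tool coordinates, whose origin is the TCP and whose axes are the flange's). Camera axes: x right, y down, z forward; pixel columns grow to the right and rows downward; lengths in m; the calibration is good to about 2 mm. A picture is of the moment at which its call begins: read the wrist's pose just before it. camera_params takes no time and is no camera call.
- manip.job_done(): hands the job in; it is judged then, once.
The state is a dict: "time": time; "joint_pos": joint angles; "joint_vel": joint speeds; "joint_efforts": joint torques, N m; "tool_pos": TCP position; "tool_rot": TCP orientation; "contact_force": force on the tool from outside, world axes, zero at the start; "ft_torque": the same for the moment, N m; "gripper_width": opening from 0.0 (shut) to 1.0 (fully open); "grasp_force": force on a finger pad.
Only numpy, scipy, OpenCV 4.12 (cv2) and the standard library are available. Lean on these libraries where they do the work, as an engineer would, in place of code of your own. Each camera call takes 0.05 s, during which the arm holds its last target. There are 200 camera calls.

TASK

Post the smallest of the three parcels that lie in a row into the grey drop box behind them: pull the box's blue hopper door down by its handle as far as it goes, lay the parcel gently in the open hopper and let go of it, then push the hopper back up until it is shut flush, so that the parcel tips into the box. Leave the two bigger parcels in the row where they lie.

Things in the scene. Friction and masses are not known exactly. Their poses are not given: they have to be found in the camera images.
- dropbox: grey sheet-steel drop box, 190 mm deep (x), 260 mm wide (y), 300 mm high, fixed to the table. Origin: centre of its underside; its front is the plane x = -95 mm and faces -x of its own frame, z up. In the front a hopper opening 208 mm wide, from 150 to 282 mm high; closed top, so the hopper is the only way in. Inner floor 13 mm up
- hopper (a joint): angle of the blue hopper door (128 mm high, 202 wide, 5 thick), hinged at its bottom edge, rad: 0 = shut flush and upright, grows as its top comes out to the robot and down, 1.08 = down on its stop (slopes 28 degrees, tip highest). Stiff: stays where left, about 3 N at the handle moves it. A tray at 130 degrees to the door and two cheeks make it a V-shaped trough when down
- hopper_hinge (a point): middle of the hopper's hinge line, 92 mm in front of the box's centre and 150 mm above the table. Its axes turn with the hopper: y along the hinge, z along the door towards its top edge, x square to the door towards the inside. Shut, its axes are those of the box, and the 85 mm tray slopes 40 degrees down from here; cheeks 196 mm apart
- hopper_handle (a point): middle of the hopper's bright metal handle bar, a round bar 12 mm thick and 124 mm long along y on two end brackets, 136 mm up from the hinge along the door (8 mm past its top edge) and 45 mm out from it (at x = -45, z = 136 mm of hopper_hinge), with 35 mm clear between bar and door
- parcel: the smallest parcel, a brown taped carton box, 55 (x) x 76 (y) x 30 mm high, about 0.22 kg. Origin: centre of its underside, z up. The three parcels of the row lie in any order
- parcel_tall: a bigger brown parcel, 75 x 112 x 47 mm, not to be moved. Origin: centre of its underside
- parcel_flat: a bigger flat brown parcel, 90 x 122 x 32 mm, not to be moved. Origin: centre of its underside
Mind the look-alikes: they are no part of the job. Leave any red look-alike of the parcel alone.

How it is judged:
On the way, in this order (a step that is already met when the one before it is completed fails the run):
1. the hopper is pulled down to its stop (above 0.98 rad) (value of joint hopper above 0.98 rad), for 0.2 s.
2. the small parcel lies in the lowered hopper, released and still (value of joint hopper above 0.9 rad and x of parcel in the frame of hopper_hinge between -0.01 and 0.09 m and y of parcel in the frame of hopper_hinge between -0.1 and 0.1 m and z of parcel in the frame of hopper_hinge between -0.06 and 0.13 m and linear speed of parcel below 0.03 m/s and contact force between parcel and dropbox above 0.3 N and contact force between parcel and the fingers below 0.1 N), for 0.2 s.
At the end, for the whole second after the job is handed in: The hopper is shut flush (within 0.05 rad), the smallest parcel lies still inside the box, off the hopper's tray (its origin less than 120 mm up), and the two bigger parcels are within 30 mm of where they were (value of joint hopper below 0.05 rad and x of parcel in the frame of dropbox between -0.095 and 0.095 m and y of parcel in the frame of dropbox between -0.125 and 0.125 m and z of parcel in the frame of dropbox between 0 and 0.12 m and linear speed of parcel below 0.1 m/s and distance of each of parcel_tall, parcel_flat from where it was at the start of the episode below 0.03 m); the robot touches nothing.
It fails at once if one of the two bigger parcels is moved more than 30 mm (distance of any of parcel_tall, parcel_flat from where it was at the start of the episode above 0.03 m).
It fails at once if the parcel is dropped or thrown into the open hopper (faster than 1.2 m/s out of the gripper) (value of joint hopper above 0.8 rad and contact force between parcel and the fingers below 0.1 N and linear speed of parcel above 1.2 m/s).
It also fails if it takes over 64 s, if anything falls off the work surface, if the arm or the gripper's body presses on something with over 40 N, if the wrist force passes 120 N, or if a joint passes its speed limit or range.

## Working session

There is one attempt and no reset: what is moved stays moved. The work goes in short steps, Python scripts to look and compute and a tool call to move; the robot and the scene stay as the last step left them, time stands still between calls to the robot, and variables do not carry over. Pictures are saved under pics/ and viewed, at most 10 in all, crops included, and the job is handed in when it is done.

Besides the shell and the picture viewer there is one more tool, called after "Emit:" by a JSON object that holds its "method" and its "body". send_rows: Moves the arm, as the interface text tells. Shifts and turns lie within -1 to 1; 1 stands for 0.5 m of shift or 1.5 rad of turn. Its arguments: {"type":"object","properties":{"increments":{"type":"array","items":{"type":"object","properties":{"claw":{"type":"number"},"dx":{"type":"number"},"dy":{"type":"number"},"dz":{"type":"number"},"yaw":{"type":"number"}}}}},"required":["increments"]}

```bash
mkdir -p pics; ls; python3 - <<'E'
from plant import manip
import cv2,numpy as np
for n in ("scene","side"):
    im=manip.grab_frame(n); cv2.imwrite(f"pics/{n}0.png",im[:,:,::-1])
    p=manip.camera_params(n); print(n,np.round(p["camera_matrix"],2).tolist(),np.round(p["extrinsics"],4).tolist())
print(np.round(manip.camera_params("wrist")["tool_from_camera"],4).tolist())
s=manip.state(); print(s)
E
```

```text
pics
scene [[347.27, 0.0, 257.48], [0.0, 347.27, 192.77], [0.0, 0.0, 1.0]] [[0.9811, -0.1935, 0.0073, -0.6111], [-0.1634, -0.8477, -0.5047, 0.1404], [0.1039, 0.494, -0.8632, 0.945], [0.0, 0.0, 0.0, 1.0]]
side [[397.19, 0.0, 260.18], [0.0, 397.19, 185.65], [0.0, 0.0, 1.0]] [[0.0854, -0.9963, -0.0062, -0.1034], [-0.8363, -0.0683, -0.544, 0.6075], [0.5415, 0.0516, -0.8391, 0.6739], [0.0, 0.0, 0.0, 1.0]]
[[0.001, -0.9653, -0.2613, 0.0672], [1.0, 0.0011, -0.0001, 0.0004], [0.0004, -0.2613, 0.9653, -0.1426], [0.0, 0.0, 0.0, 1.0]]
{'time': 0.1, 'joint_pos': array([ 1.08999934e+00,  5.33059740e-02,  1.61418583e+00, -3.00417443e-05,
        1.47601590e+00, -1.18977319e-01]), 'joint_vel': array([ 1.82301492e-03,  5.73792049e-05, -2.24206582e-03, -4.91003720e-04,
       -1.27164071e-03,  1.35618984e-03]), 'joint_efforts': array([-1.31582756e-04, -3.94900453e+01, -3.71365678e+01, -1.08569589e-04,
        3.92136208e-03, -1.28294491e-05]), 'tool_pos': array([0.2209588 , 0.58401687, 0.23015918]), 'tool_rot': array([-2.68579603e-04,  1.79923137e-01,  9.83680206e-01, -9.19206302e-04]), 'contact_force': array([-0.25870959, -0.43066864,  0.18267475]), 'ft_torque': array([ 0.01621578, -0.04588379,  0.01476641]), 'grasp_force': 0.0, 'gripper_width': 0.998135374548193}
```

View pics/scene0.png

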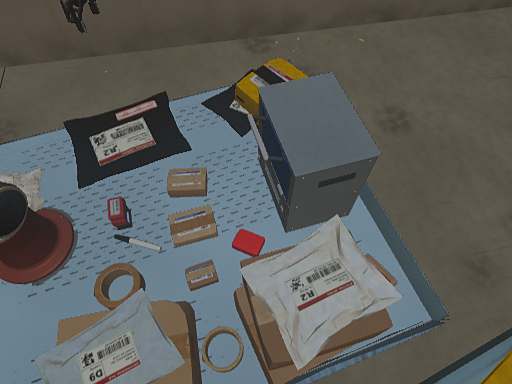

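View pics/side0.png

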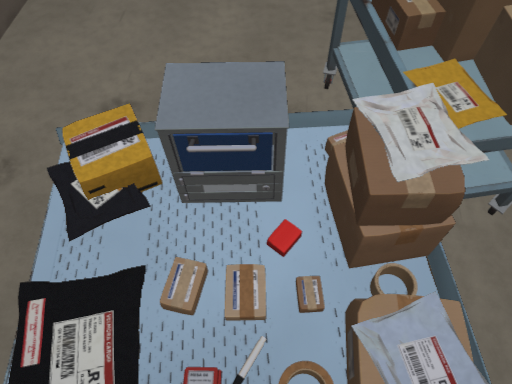

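Both views show three brown parcels in a row. In the side view they are at (185,285), (246,291) and (310,293). The grey box has its blue door at about (222,150), with the bar from roughly (190,148) to (256,148).

Candidates for the small parcel (side pixels):
- brown (185,285): bigger
- brown (246,291): bigger
- brown (310,293): smallest, my choice
- red box (285,237): look-alike
- red box (202,376): look-alike

```bash
cat > h.py <<'E'
from plant import manip
import cv2,numpy as np
def P(n):
    p=manip.camera_params(n); return np.array(p["camera_matrix"]),np.array(p["extrinsics"])
def cast(n,uv,z):
    K,E=P(n); R,t=E[:3,:3],E[:3,3]; c=-R.T@t
    uv=np.atleast_2d(np.array(uv,float)); d=(R.T@np.linalg.inv(K)@np.c_[uv,np.ones(len(uv))].T).T
    return c+d*((z-c[2])/d[:,2])[:,None]
def proj(n,X):
    K,E=P(n); X=np.atleast_2d(X); q=(K@(E[:3,:3]@X.T+E[:3,3:])).T; return q[:,:2]/q[:,2:]
E
python3 - <<'E'
from h import *
im=cv2.imread("pics/side0.png"); hsv=cv2.cvtColor(im,cv2.COLOR_BGR2HSV)
# parcels: not-blue-table region in row
m=(((hsv[...,0]<25)|(hsv[...,0]>150))&(hsv[...,1]>40)).astype(np.uint8)*255
m=cv2.morphologyEx(m,cv2.MORPH_CLOSE,np.ones((9,9)))
for c in cv2.findContours(m,cv2.RETR_EXTERNAL,cv2.CHAIN_APPROX_NONE)[0]:
    a=cv2.contourArea(c); x,y,w,h=cv2.boundingRect(c)
    if a>300 and 220<y+h/2<330 and x<330 and x>150:
        r=cv2.minAreaRect(c); print("cont",a,(x,y,w,h))
        for z in (0,.03):
            W=cast("side",c[:,0],z)[:,:2].astype(np.float32)*1000; print(z,[np.round(v,1) for v in cv2.minAreaRect(W)])
b=cast("side",[(162,127),(288,125),(285,62),(167,63)],.3); print(np.round(b,3))
print("handle z.286",np.round(cast("side",[(190,149),(256,149)],.286),3))
a=cv2.resize(im[110:210,150:300],None,fx=4,fy=4,interpolation=cv2.INTER_CUBIC)
b=cv2.resize(im[255:325,260:335],None,fx=4,fy=4,interpolation=cv2.INTER_CUBIC)
out=np.zeros((600,600,3),np.uint8); out[:290,:600]=a[:290]; out[300:580,:300]=b
sc=cv2.imread("pics/scene0.png"); out[300:600,305:600]=cv2.resize(sc[90:190,230:328],(295,300),interpolation=cv2.INTER_CUBIC)
cv2.imwrite("pics/crop.png",out)
E
```

```text
cont 818.0 (296, 276, 28, 36)
0 [array([ 447.5, -177.9]), array([82. , 56.9]), np.float64(8.1)]
0.03 [array([ 437.6, -175.2]), array([79.3, 55. ]), np.float64(8.1)]
cont 2098.5 (225, 264, 41, 56)
0 [array([441.3, -30.9]), array([128.8,  91. ]), np.float64(5.4)]
0.03 [array([431.6, -33.1]), array([124.5,  87.9]), np.float64(5.4)]
cont 1810.5 (160, 257, 47, 58)
0 [array([443.1, 112. ]), array([ 85.5, 124.1]), np.float64(81.9)]
0.03 [array([433.3, 105. ]), array([ 82.6, 119.9]), np.float64(81.9)]
cont 716.0 (267, 219, 35, 38)
0 [array([ 584.2, -112.6]), array([61.3, 85.5]), np.float64(55.2)]
0.03 [array([ 569.7, -112.1]), array([59.2, 82.7]), np.float64(55.2)]
cont 21696.5 (325, 107, 187, 277)
0 [array([ 669.7, -459.7]), array([765.2, 474.9]), np.float64(4.9)]
0.03 [array([ 652.4, -447.5]), array([739.6, 459. ]), np.float64(4.9)]
[[ 0.658  0.146  0.3  ]
 [ 0.683 -0.102  0.3  ]
 [ 0.869 -0.087  0.3  ]
 [ 0.845  0.176  0.3  ]]
handle z.286 [[ 0.619  0.085  0.286]
 [ 0.629 -0.043  0.286]]
```

View pics/crop.png

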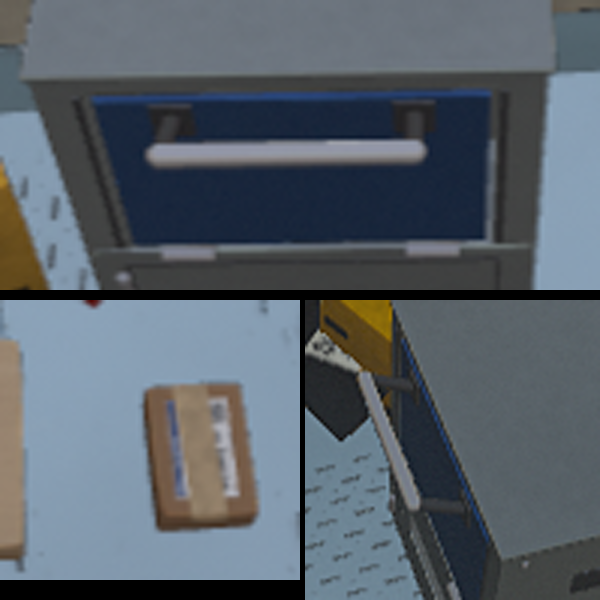

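The crops show a small taped carton (side ~(310,293)), and a door with its bar running from side (186.5,149) to (257,148) and from scene (250,115) to (266.5,158).

```bash
python3 - <<'E'
from h import *
b=cast("side",[(155.7,129.5),(288.7,127.5)],.3)[:,:2]; print("front top",np.round(b,4)); 
d=b[0]-b[1]; print(np.linalg.norm(d)); 
for e in ((167,63),(285,62)): print(np.round(cast("side",e,.3),4))
S=[(186.5,148.9),(256.8,147.8)];C=[(250,115),(266.5,158.3)]
Ps=P("side");Pc=P("scene"); X=cv2.triangulatePoints(Ps[0]@Ps[1][:3],Pc[0]@Pc[1][:3],np.array(S,float).T,np.array(C,float).T); X=(X[:3]/X[3]).T; print("handle tri",np.round(X,4),np.linalg.norm(X[0]-X[1]))
print(np.round(cast("side",S,.286),4),np.round(cast("scene",C,.286),4))
# scene top corners of box: left-front, right-front
print("scene",np.round(cast("scene",[(259,83),(291,177),(379,153),(332,73)],.3),4))
sc=cv2.imread("pics/scene0.png"); hsv=cv2.cvtColor(sc,cv2.COLOR_BGR2HSV)
m=((hsv[...,0]<25)&(hsv[...,1]>40)).astype(np.uint8)*255
m=cv2.morphologyEx(m,cv2.MORPH_CLOSE,np.ones((7,7)))
for c in cv2.findContours(m,cv2.RETR_EXTERNAL,cv2.CHAIN_APPROX_NONE)[0]:
    x,y,w,h=cv2.boundingRect(c)
    if cv2.contourArea(c)>300 and 160<x<225 and 160<y<300:
        W=cast("scene",c[:,0],.03)[:,:2].astype(np.float32)*1000; print((x,y,w,h),[np.round(v,1) for v in cv2.minAreaRect(W)])
E
```

```text
front top [[ 0.6508  0.1568]
 [ 0.677  -0.1041]]
0.2621789535751829
[[0.8452 0.1761 0.3   ]]
[[ 0.8691 -0.0869  0.3   ]]
handle tri [[ 0.6213  0.0925  0.2822]
 [ 0.6306 -0.0442  0.2901]] 0.13723876069534566
[[ 0.6185  0.0915  0.286 ]
 [ 0.6323 -0.0448  0.286 ]] [[ 0.6205  0.0887  0.286 ]
 [ 0.6326 -0.0395  0.286 ]]
scene [[ 0.6585  0.1733  0.3   ]
 [ 0.6693 -0.1043  0.3   ]
 [ 0.8673 -0.0807  0.3   ]
 [ 0.843   0.1742  0.3   ]]
(185, 260, 33, 31) [array([ 441.5, -180.5]), array([73.6, 60.1]), np.float64(8.1)]
(169, 205, 49, 42) [array([434.4, -38.7]), array([119.6,  99.1]), np.float64(5.7)]
(167, 168, 40, 29) [array([431.4, 102.7]), array([ 98.4, 113.8]), np.float64(83.1)]
```

```bash
cat >> h.py <<'E'
from scipy.spatial.transform import Rotation as Ro
def go(x,y,z,ang):
    "increments to reach TCP xyz with closing axis at world angle ang (deg)"
    s=manip.state(); q=s["tool_rot"]; R=Ro.from_quat(np.r_[q[1:],q[0]]).as_matrix()
    d=R.T@(np.array([x,y,z])-s["tool_pos"])/.5
    cur=np.degrees(np.arctan2(R[1,1],R[0,1])); dy=(cur-ang+180)%360-180
    print("d",np.round(d,4),"yaw",round(np.radians(dy)/1.5,4),"cur",np.round(cur,2),"t",s["time"])
E
python3 -c "
from h import *
go(.6225,.0225,.36,5.7)"
```

```text
d [-1.1486 -0.7665 -0.2584] yaw 0.7397 cur 69.27 t 0.1
```

Emit:
{"method": "send_rows", "body": {"increments": [{"dz": -0.125,"claw": 0.1},{"dz": -0.25,"claw": 0.1},{"dx": -0.1,"dy": -0.067,"dz": -0.258,"yaw": 0.1,"claw": 0.1},{"dx": -0.2,"dy": -0.134,"dz": -0.258,"yaw": 0.22,"claw": 0.1},{"dx": -0.3,"dy": -0.2,"dz": -0.258,"yaw": 0.34,"claw": 0.1},{"dx": -0.4,"dy": -0.267,"dz": -0.258,"yaw": 0.46,"claw": 0.1},{"dx": -0.5,"dy": -0.334,"dz": -0.258,"yaw": 0.58,"claw": 0.1},{"dx": -0.6,"dy": -0.4,"dz": -0.258,"yaw": 0.7,"claw": 0.1},{"dx": -0.7,"dy": -0.467,"dz": -0.258,"yaw": 0.74,"claw": 0.1},{"dx": -0.8,"dy": -0.534,"dz": -0.258,"yaw": 0.74,"claw": 0.1},{"dx": -0.9,"dy": -0.6,"dz": -0.258,"yaw": 0.74,"claw": 0.1},{"dx": -0.9,"dy": -0.6,"dz": -0.258,"yaw": 0.74,"claw": 0.1}]}}

```text
invalid input
```

```bash
python3 -c "
from h import *
go(.6225,.0225,.36,5.7);s=manip.state();print(s['gripper_width'],s['tool_pos'])"
```

```text
d [-1.1486 -0.7665 -0.2584] yaw 0.7397 cur 69.27 t 0.1
0.998135374548193 [0.2209588  0.58401687 0.23015918]
```

Emit:
{"method": "send_rows", "body": {"increments": [{"dx": 0,"dy": 0,"dz": -0.125,"yaw": 0,"claw": 0.1},{"dx": 0,"dy": 0,"dz": -0.25,"yaw": 0,"claw": 0.1},{"dx": -0.1,"dy": -0.067,"dz": -0.258,"yaw": 0.1,"claw": 0.1},{"dx": -0.2,"dy": -0.134,"dz": -0.258,"yaw": 0.22,"claw": 0.1},{"dx": -0.3,"dy": -0.2,"dz": -0.258,"yaw": 0.34,"claw": 0.1},{"dx": -0.4,"dy": -0.267,"dz": -0.258,"yaw": 0.46,"claw": 0.1},{"dx": -0.5,"dy": -0.334,"dz": -0.258,"yaw": 0.58,"claw": 0.1},{"dx": -0.6,"dy": -0.4,"dz": -0.258,"yaw": 0.7,"claw": 0.1},{"dx": -0.7,"dy": -0.467,"dz": -0.258,"yaw": 0.74,"claw": 0.1},{"dx": -0.8,"dy": -0.534,"dz": -0.258,"yaw": 0.74,"claw": 0.1},{"dx": -0.9,"dy": -0.6,"dz": -0.258,"yaw": 0.74,"claw": 0.1},{"dx": -0.9,"dy": -0.6,"dz": -0.258,"yaw": 0.74,"claw": 0.1}]}}

```text
time: 1.6
tool_pos: [0.5372, 0.1414, 0.3589]
tool_rot: [-0.0, 0.673, 0.739, -0.001]
contact_force: [-0.0, -0.3, 0.3]
gripper_width: 0.448
grasp_force: 0.0
```

```bash
python3 -c "
from h import *
go(.6225,.0225,.36,5.7);s=manip.state();print(s['gripper_width'],s['tool_pos'])"
```

```text
d [-0.2527  0.1478 -0.0023] yaw -0.0042 cur 5.34 t 1.6
0.44782462712600407 [0.53718016 0.14143638 0.35892988]
```

Emit:
{"method": "send_rows", "body": {"increments": [{"dx": -0.085,"dy": 0.05,"dz": 0,"yaw": -0.004,"claw": 0.1},{"dx": -0.17,"dy": 0.1,"dz": 0,"yaw": -0.004,"claw": 0.1},{"dx": -0.253,"dy": 0.148,"dz": 0,"yaw": -0.004,"claw": 0.1},{"dx": -0.253,"dy": 0.148,"dz": 0,"yaw": -0.004,"claw": 0.1}]}}

```text
time: 2.1
tool_pos: [0.6226, 0.0248, 0.3589]
tool_rot: [-0.001, 0.67, 0.742, -0.001]
contact_force: [-0.1, -0.1, -0.1]
gripper_width: 0.445
grasp_force: 0.0
```

```bash
python3 - <<'E'
from h import *
s=manip.state(); w=manip.grab_frame("wrist"); sd=manip.grab_frame("side")
np.set_printoptions(suppress=True)
print(s["tool_pos"],s["tool_rot"],manip.camera_params("wrist")["camera_matrix"])
cv2.imwrite("pics/w1.png",w[:,:,::-1])
E
```

```text
[0.62255728 0.02481015 0.35887572] [-0.00090142  0.66996909  0.74238809 -0.00072625] [[326.41888971   0.         252.60793673]
 [  0.         326.41888971 187.98913904]
 [  0.           0.           1.        ]]
```

View pics/w1.png

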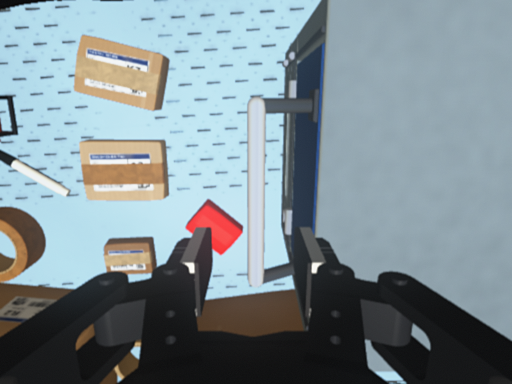

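The wrist view shows the bar upright at column 256, from rows 100 to 283, centred between the fingers at columns 210 and 300. The small parcel is at (130,255) and the bigger two are at (122,70) and (123,170).

```bash
python3 - <<'E'
from h import *
K=np.array(manip.camera_params("wrist")["camera_matrix"]);T=np.array(manip.camera_params("wrist")["tool_from_camera"])
p=np.array([0.62255728,0.02481015,0.35887572]);q=[0.66996909,0.74238809,-0.00072625,-0.00090142]
R=Ro.from_quat(q).as_matrix()
def wc(uv,z):
    uv=np.atleast_2d(np.array(uv,float)); d=(R@T[:3,:3]@np.linalg.inv(K)@np.c_[uv,np.ones(len(uv))].T).T; c=p+R@T[:3,3]
    return c+d*((z-c[2])/d[:,2])[:,None]
print(np.round(wc([(257,100),(256,283),(257,102),(256,220)],.286),4))
# door top edge line & box front-top edge
print("boxfront?",np.round(wc([(327,5),(318,120)],.3),4))
im=cv2.imread("pics/w1.png"); hsv=cv2.cvtColor(im,cv2.COLOR_BGR2HSV)
for y0,y1 in((232,280),(130,210),(25,115)):
    m=((hsv[...,0]<25)&(hsv[...,1]>50)).astype(np.uint8)*255; m[:y0]=0;m[y1:]=0;m[:,:70]=0;m[:,180:]=0
    m=cv2.morphologyEx(m,cv2.MORPH_CLOSE,np.ones((9,9)))
    c=max(cv2.findContours(m,cv2.RETR_EXTERNAL,cv2.CHAIN_APPROX_NONE)[0],key=cv2.contourArea)
    print(cv2.boundingRect(c)); 
    for z in (0,.03):print([np.round(v,1) for v in cv2.minAreaRect((wc(c[:,0],z)[:,:2]*1000).astype(np.float32))])
go(.6225,.0235,.274,5.7)
E
```

```text
[[ 0.6175  0.0913  0.286 ]
 [ 0.6308 -0.0393  0.286 ]
 [ 0.6177  0.0901  0.286 ]
 [ 0.6255  0.0103  0.286 ]]
boxfront? [[0.6506 0.1459 0.3   ]
 [0.6553 0.0835 0.3   ]]
(104, 238, 52, 37)
[array([ 432.5, -185.2]), array([84.9, 65.1]), np.float64(8.9)]
[array([ 443.4, -168.6]), array([79.9, 61.2]), np.float64(8.9)]
(80, 140, 88, 60)
[array([423.6, -36.4]), array([132.9,  94.6]), np.float64(6.0)]
[array([435.1, -28.7]), array([124.9,  89. ]), np.float64(6.0)]
(74, 35, 94, 75)
[array([418.8, 107.9]), array([ 80., 129.]), np.float64(82.0)]
[array([430.5, 106.9]), array([ 75.3, 121.2]), np.float64(82.0)]
d [-0.0073  0.0012  0.1715] yaw 0.004 cur 6.04 t 2.2
```

Emit:
{"method": "send_rows", "body": {"increments": [{"dx": 0,"dy": 0.003,"dz": 0.06,"yaw": 0,"claw": 0.1},{"dx": 0,"dy": 0.003,"dz": 0.12,"yaw": 0,"claw": 0.1},{"dx": 0,"dy": 0.003,"dz": 0.17,"yaw": 0,"claw": 0.1},{"dx": 0,"dy": 0.003,"dz": 0.17,"yaw": 0,"claw": 0.1},{"dx": 0,"dy": 0.003,"dz": 0.17,"yaw": 0,"claw": 1},{"dx": 0,"dy": 0.003,"dz": 0.17,"yaw": 0,"claw": 1},{"dx": 0,"dy": 0.003,"dz": 0.17,"yaw": 0,"claw": 1},{"dx": 0,"dy": 0.003,"dz": 0.17,"yaw": 0,"claw": 1},{"dx": 0,"dy": 0.003,"dz": 0.17,"yaw": 0,"claw": 1}]}}

```text
time: 3.32
tool_pos: [0.6242, 0.0269, 0.2777]
tool_rot: [0.001, 0.669, 0.743, 0.001]
contact_force: [-1.6, 3.8, 6.7]
gripper_width: 0.111
grasp_force: 59.0
```

```bash
python3 - <<'E'
from h import *
s=manip.state();print(s['gripper_width'],s['tool_pos'],s['grasp_force'],s['contact_force'])
go(*s['tool_pos'],5.7)
r=.1433;a0=np.arctan2(45,136)
for th in np.arange(0,1.13,.06):
    print(round(th,2),"dy",round(r*(np.sin(a0)-np.sin(a0+th))/.5,4),"dz",round(r*(np.cos(a0)-np.cos(a0+th))/.5,4))
E
```

```text
0.11121390157227487 [0.62415836 0.02692558 0.27766042] 58.984578251838684 [-1.58705491  3.81795638  6.67952877]
d [0. 0. 0.] yaw 0.0039 cur 6.04 t 3.325
0.0 dy 0.0 dz 0.0
0.06 dy -0.0162 dz 0.0059
0.12 dy -0.0319 dz 0.0127
0.18 dy -0.0473 dz 0.0205
0.24 dy -0.0621 dz 0.0292
0.3 dy -0.0764 dz 0.0388
0.36 dy -0.0901 dz 0.0492
0.42 dy -0.1031 dz 0.0604
0.48 dy -0.1155 dz 0.0723
0.54 dy -0.1271 dz 0.085
0.6 dy -0.1379 dz 0.0984
0.66 dy -0.1479 dz 0.1123
0.72 dy -0.1571 dz 0.1269
0.78 dy -0.1653 dz 0.142
0.84 dy -0.1727 dz 0.1575
0.9 dy -0.1791 dz 0.1735
0.96 dy -0.1845 dz 0.1898
1.02 dy -0.1889 dz 0.2064
1.08 dy -0.1924 dz 0.2233
```

Emit:
{"method": "send_rows", "body": {"increments": [{"dx": 0,"dy": -0.0162,"dz": 0.0059,"yaw": 0,"claw": 1},{"dx": 0,"dy": -0.0319,"dz": 0.0127,"yaw": 0,"claw": 1},{"dx": 0,"dy": -0.0473,"dz": 0.0205,"yaw": 0,"claw": 1},{"dx": 0,"dy": -0.0621,"dz": 0.0292,"yaw": 0,"claw": 1},{"dx": 0,"dy": -0.0764,"dz": 0.0388,"yaw": 0,"claw": 1},{"dx": 0,"dy": -0.0901,"dz": 0.0492,"yaw": 0,"claw": 1},{"dx": 0,"dy": -0.1031,"dz": 0.0604,"yaw": 0,"claw": 1},{"dx": 0,"dy": -0.1155,"dz": 0.0723,"yaw": 0,"claw": 1},{"dx": 0,"dy": -0.1271,"dz": 0.085,"yaw": 0,"claw": 1},{"dx": 0,"dy": -0.1379,"dz": 0.0984,"yaw": 0,"claw": 1}]}}

```text
time: 4.58
tool_pos: [0.5555, 0.0192, 0.2266]
tool_rot: [0.001, 0.669, 0.743, 0.001]
contact_force: [2.5, 3.3, 2.9]
gripper_width: 0.113
grasp_force: 61.5
```

Emit:
{"method": "send_rows", "body": {"increments": [{"dx": 0,"dy": -0.01,"dz": 0.0139,"yaw": 0,"claw": 1},{"dx": 0,"dy": -0.0192,"dz": 0.0285,"yaw": 0,"claw": 1},{"dx": 0,"dy": -0.0274,"dz": 0.0436,"yaw": 0,"claw": 1},{"dx": 0,"dy": -0.0348,"dz": 0.0591,"yaw": 0,"claw": 1},{"dx": 0,"dy": -0.0412,"dz": 0.0751,"yaw": 0,"claw": 1},{"dx": 0,"dy": -0.0466,"dz": 0.0914,"yaw": 0,"claw": 1},{"dx": 0,"dy": -0.051,"dz": 0.108,"yaw": 0,"claw": 1},{"dx": 0,"dy": -0.0545,"dz": 0.1249,"yaw": 0,"claw": 1},{"dx": 0,"dy": -0.0545,"dz": 0.1249,"yaw": 0,"claw": 1}]}}

```text
time: 5.7
tool_pos: [0.5289, 0.017, 0.167]
tool_rot: [0.001, 0.669, 0.743, 0.002]
contact_force: [-6.3, 6.0, 16.3]
gripper_width: 0.103
grasp_force: 89.8
```

```bash
python3 - <<'E'
from h import *
cv2.imwrite("pics/s2.png",manip.grab_frame("side")[80:290,120:340,::-1].repeat(2,0).repeat(2,1))
E
```

```text
(no output)
```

View pics/s2.png

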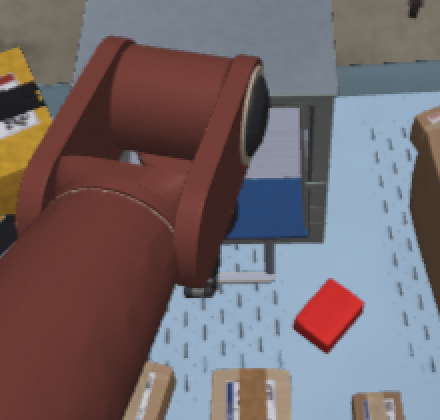

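The hopper is down: its blue inner face shows at crop (270,210) and the bar at (245,278). I'll open slightly and rise straight up.

Emit:
{"method": "send_rows", "body": {"increments": [{"dx": 0,"dy": 0,"dz": 0,"yaw": 0,"claw": 0.5},{"dx": 0,"dy": 0,"dz": 0,"yaw": 0,"claw": 0.5},{"dx": 0,"dy": 0,"dz": 0,"yaw": 0,"claw": 0.5},{"dx": 0,"dy": 0,"dz": -0.03,"yaw": 0,"claw": 0.5},{"dx": 0,"dy": 0,"dz": -0.06,"yaw": 0,"claw": 0.5},{"dx": 0,"dy": 0,"dz": -0.12,"yaw": 0,"claw": 0.5},{"dx": 0,"dy": 0,"dz": -0.22,"yaw": 0,"claw": 0.5},{"dx": 0,"dy": 0,"dz": -0.32,"yaw": 0,"claw": -1},{"dx": 0,"dy": -0.1,"dz": -0.36,"yaw": 0,"claw": -1},{"dx": 0,"dy": -0.1,"dz": -0.36,"yaw": 0,"claw": -1}]}}

```text
time: 7.0
tool_pos: [0.4773, 0.0103, 0.3464]
tool_rot: [0.002, 0.669, 0.743, 0.001]
contact_force: [-0.5, -0.6, 0.2]
gripper_width: 0.878
grasp_force: 0.0
```

```bash
python3 - <<'E'
from h import *
go(.422,-.180,.16,98.1); print(manip.state()["joint_pos"])
cv2.imwrite("pics/s3.png",manip.grab_frame("scene")[60:240,180:400,::-1].repeat(2,0).repeat(2,1))
E
```

```text
d [-0.3663 -0.151   0.3731] yaw -1.072 cur 5.97 t 7.0
[-1.33793145e-01 -3.51365707e-01  1.78661881e+00 -1.14250292e-03
  1.70207177e+00 -2.38070645e-01]
```

Emit:
{"method": "send_rows", "body": {"increments": [{"dx": -0.04,"dy": -0.02,"dz": 0,"yaw": -0.12,"claw": -1},{"dx": -0.08,"dy": -0.04,"dz": 0,"yaw": -0.24,"claw": -1},{"dx": -0.12,"dy": -0.06,"dz": 0.04,"yaw": -0.36,"claw": -1},{"dx": -0.16,"dy": -0.08,"dz": 0.08,"yaw": -0.48,"claw": -1},{"dx": -0.2,"dy": -0.1,"dz": 0.12,"yaw": -0.6,"claw": -1},{"dx": -0.25,"dy": -0.11,"dz": 0.16,"yaw": -0.72,"claw": -1},{"dx": -0.3,"dy": -0.13,"dz": 0.2,"yaw": -0.84,"claw": -1},{"dx": -0.35,"dy": -0.14,"dz": 0.24,"yaw": -0.96,"claw": -1},{"dx": -0.366,"dy": -0.151,"dz": 0.24,"yaw": -1.0,"claw": -1},{"dx": -0.366,"dy": -0.151,"dz": 0.24,"yaw": -1.0,"claw": -1},{"dx": -0.366,"dy": -0.151,"dz": 0.24,"yaw": -1.0,"claw": -1}]}}

```text
time: 8.43
tool_pos: [0.4223, -0.1787, 0.223]
tool_rot: [-0.001, -0.017, 1.0, 0.0]
contact_force: [1.3, 0.7, -0.9]
gripper_width: 1.004
grasp_force: 0.0
```

```bash
python3 - <<'E'
from h import *
s=manip.state();p=s["tool_pos"];q=s["tool_rot"];R=Ro.from_quat(np.r_[q[1:],q[0]]).as_matrix()
w=manip.grab_frame("wrist"); im=np.ascontiguousarray(w[:,:,::-1]); cv2.imwrite("pics/w3.png",im)
c=manip.camera_params("wrist");K=np.array(c["camera_matrix"]);T=np.array(c["tool_from_camera"])
o=p+R@T[:3,3]
hsv=cv2.cvtColor(im,cv2.COLOR_BGR2HSV)
m=((hsv[...,0]<25)&(hsv[...,1]>50)).astype(np.uint8)*255; m=cv2.morphologyEx(m,cv2.MORPH_CLOSE,np.ones((15,15)))
for c in cv2.findContours(m,cv2.RETR_EXTERNAL,cv2.CHAIN_APPROX_NONE)[0]:
    if cv2.contourArea(c)<800: continue
    d=(R@T[:3,:3]@np.linalg.inv(K)@np.c_[c[:,0],np.ones(len(c))].T).T
    W=(o+d*((.03-o[2])/d[:,2])[:,None])[:,:2]*1000
    print(cv2.boundingRect(c),[np.round(v,1) for v in cv2.minAreaRect(W.astype(np.float32))])
go(.422,-.180,.006,98.1)
E
```

```text
(272, 263, 67, 62) [array([ 571.3, -110.9]), array([49.4, 70.3]), np.float64(55.3)]
(137, 237, 68, 113) [array([ 580.5, -278.2]), array([143.1,  73.5]), np.float64(14.3)]
(227, 144, 56, 71) [array([ 437.3, -174.8]), array([74.5, 52.9]), np.float64(8.5)]
(457, 127, 55, 109) [array([436.1,  68.5]), array([124.8,  57.7]), np.float64(13.6)]
(343, 120, 94, 113) [array([431.5, -34.9]), array([120.4,  94. ]), np.float64(5.7)]
(217, 0, 104, 37) [array([ 281.2, -168. ]), array([30.5, 95. ]), np.float64(2.0)]
(0, 0, 183, 305) [array([ 431.3, -348.7]), array([183.7, 352.6]), np.float64(80.6)]
d [ 0.0006 -0.0029  0.4346] yaw -0.0716 cur 91.95 t 8.475
```

View pics/w3.png

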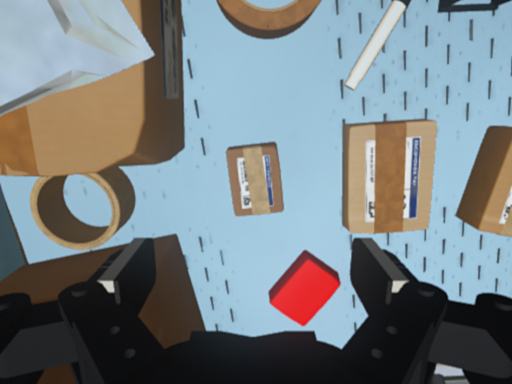

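The wrist view shows the small parcel at (255,178), clear of its neighbours, with the centre at (0.4385,-0.1755) and long axis 8.3° from world x. I'll grasp it 18 mm off-centre, towards the robot.

```bash
python3 -c "
from h import *
go(.4207,-.178,.006,98.3)"
```

```text
d [0.0031 0.0012 0.4346] yaw -0.0739 cur 91.95 t 8.475
```

Emit:
{"method": "send_rows", "body": {"increments": [{"dx": 0.003,"dy": 0.001,"dz": 0.1,"yaw": -0.074,"claw": -1},{"dx": 0.003,"dy": 0.001,"dz": 0.2,"yaw": -0.074,"claw": -1},{"dx": 0.003,"dy": 0.001,"dz": 0.3,"yaw": -0.074,"claw": -1},{"dx": 0.003,"dy": 0.001,"dz": 0.38,"yaw": -0.074,"claw": -1},{"dx": 0.003,"dy": 0.001,"dz": 0.432,"yaw": -0.074,"claw": -1},{"dx": 0.003,"dy": 0.001,"dz": 0.432,"yaw": -0.074,"claw": -1},{"dx": 0.003,"dy": 0.001,"dz": 0.432,"yaw": -0.074,"claw": 1},{"dx": 0.003,"dy": 0.001,"dz": 0.432,"yaw": -0.074,"claw": 1},{"dx": 0.003,"dy": 0.001,"dz": 0.432,"yaw": -0.074,"claw": 1},{"dx": 0.003,"dy": 0.001,"dz": 0.432,"yaw": -0.074,"claw": 1},{"dx": 0.003,"dy": 0.001,"dz": 0.432,"yaw": -0.074,"claw": 1},{"dx": 0.003,"dy": 0.001,"dz": 0.432,"yaw": -0.074,"claw": 1}]}}

```text
time: 9.98
tool_pos: [0.4225, -0.1795, 0.0099]
tool_rot: [0.002, -0.073, 0.997, -0.001]
contact_force: [-0.2, 1.4, 6.8]
gripper_width: 0.634
grasp_force: 66.1
```

Emit:
{"method": "send_rows", "body": {"increments": [{"dx": 0,"dy": 0,"dz": -0.06,"yaw": 0,"claw": 1},{"dx": 0,"dy": 0,"dz": -0.14,"yaw": 0,"claw": 1},{"dx": 0,"dy": 0,"dz": -0.24,"yaw": 0,"claw": 1},{"dx": 0,"dy": 0,"dz": -0.34,"yaw": 0,"claw": 1},{"dx": 0,"dy": 0,"dz": -0.44,"yaw": 0,"claw": 1},{"dx": 0,"dy": 0,"dz": -0.54,"yaw": 0,"claw": 1},{"dx": 0,"dy": 0,"dz": -0.54,"yaw": 0,"claw": 1}]}}

```text
time: 10.85
tool_pos: [0.4224, -0.1796, 0.2829]
tool_rot: [0.004, -0.072, 0.997, -0.003]
contact_force: [0.2, -0.7, -2.9]
gripper_width: 0.629
grasp_force: 65.1
```

```bash
python3 - <<'E'
from h import *
s=manip.state();print(s["gripper_width"],s["grasp_force"],s["tool_pos"])
go(.575,.019,.25,95.7);go(.585,.020,.225,95.7)
a=manip.grab_frame("side");b=manip.grab_frame("scene");w=manip.grab_frame("wrist")
cv2.imwrite("pics/s4.png",np.hstack([b[60:240,150:400],cv2.resize(w,(240,180))])[:,:,::-1].repeat(1,0))
E
```

```text
0.6290839802558741 65.12040853500366 [ 0.42238548 -0.17961436  0.28294255]
d [-0.359   0.3493  0.0663] yaw 0.0304 cur 98.31 t 10.85
d [-0.3787  0.3488  0.1164] yaw 0.0304 cur 98.31 t 10.85
```

View pics/s4.png

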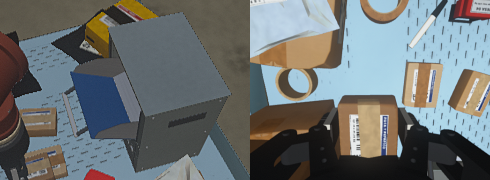

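The parcel is held between the fingers (wrist inset (370,125)) and the hopper is down (scene crop (100,100)).

Emit:
{"method": "send_rows", "body": {"increments": [{"dx": -0.07,"dy": 0.07,"dz": 0,"yaw": 0.03,"claw": 1},{"dx": -0.14,"dy": 0.14,"dz": 0,"yaw": 0.03,"claw": 1},{"dx": -0.21,"dy": 0.21,"dz": 0,"yaw": 0.03,"claw": 1},{"dx": -0.28,"dy": 0.28,"dz": 0.01,"yaw": 0.03,"claw": 1},{"dx": -0.34,"dy": 0.349,"dz": 0.03,"yaw": 0.03,"claw": 1},{"dx": -0.36,"dy": 0.349,"dz": 0.07,"yaw": 0.03,"claw": 1},{"dx": -0.379,"dy": 0.349,"dz": 0.116,"yaw": 0.03,"claw": 1},{"dx": -0.379,"dy": 0.349,"dz": 0.116,"yaw": 0.03,"claw": 1}]}}

```text
time: 12.0
tool_pos: [0.5826, 0.0211, 0.2169]
tool_rot: [-0.001, -0.05, 0.999, 0.0]
contact_force: [1.0, 0.9, -0.9]
gripper_width: 0.63
grasp_force: 67.2
```

```bash
python3 -c "
from h import *
go(.621,.024,.201,95.7);print(manip.state()['contact_force'])"
```

```text
d [-0.077  -0.0018  0.0316] yaw 0.0002 cur 95.72 t 12.0
[ 1.02354845  0.9165833  -0.94978396]
```

Emit:
{"method": "send_rows", "body": {"increments": [{"dx": -0.025,"dy": -0.002,"dz": 0,"yaw": 0,"claw": 1},{"dx": -0.05,"dy": -0.002,"dz": 0,"yaw": 0,"claw": 1},{"dx": -0.076,"dy": -0.002,"dz": 0.005,"yaw": 0,"claw": 1},{"dx": -0.076,"dy": -0.002,"dz": 0.015,"yaw": 0,"claw": 1},{"dx": -0.076,"dy": -0.002,"dz": 0.025,"yaw": 0,"claw": 1},{"dx": -0.076,"dy": -0.002,"dz": 0.03,"yaw": 0,"claw": 1},{"dx": -0.076,"dy": -0.002,"dz": 0.03,"yaw": 0,"claw": 1}]}}

```text
time: 12.88
tool_pos: [0.6204, 0.0244, 0.2043]
tool_rot: [-0.0, -0.05, 0.999, 0.0]
contact_force: [0.1, 0.5, -2.3]
gripper_width: 0.631
grasp_force: 67.1
```

Still only the parcel's weight on the wrist, so I'll lower in small steps until it touches.

Emit:
{"method": "send_rows", "body": {"increments": [{"dx": 0,"dy": 0,"dz": 0.006,"yaw": 0,"claw": 1},{"dx": 0,"dy": 0,"dz": 0.012,"yaw": 0,"claw": 1},{"dx": 0,"dy": 0,"dz": 0.018,"yaw": 0,"claw": 1},{"dx": 0,"dy": 0,"dz": 0.018,"yaw": 0,"claw": 1}]}}

```text
time: 13.38
tool_pos: [0.6214, 0.0244, 0.1962]
tool_rot: [0.001, -0.05, 0.999, -0.0]
contact_force: [2.0, -0.5, -1.7]
gripper_width: 0.631
grasp_force: 67.3
```

Emit:
{"method": "send_rows", "body": {"increments": [{"dx": 0,"dy": 0,"dz": 0.006,"yaw": 0,"claw": 1},{"dx": 0,"dy": 0,"dz": 0.012,"yaw": 0,"claw": 1},{"dx": 0,"dy": 0,"dz": 0.016,"yaw": 0,"claw": 1},{"dx": 0,"dy": 0,"dz": 0.016,"yaw": 0,"claw": 1}]}}

```text
time: 13.88
tool_pos: [0.6249, 0.0243, 0.194]
tool_rot: [0.006, -0.05, 0.999, -0.001]
contact_force: [2.8, 0.6, 12.7]
gripper_width: 0.633
grasp_force: 69.0
```

Contact is about 13 N. Releasing gently.

Emit:
{"method": "send_rows", "body": {"increments": [{"dx": 0,"dy": 0,"dz": 0.01,"yaw": 0,"claw": -0.2},{"dx": 0,"dy": 0,"dz": 0.01,"yaw": 0,"claw": -0.28},{"dx": 0,"dy": 0,"dz": 0.01,"yaw": 0,"claw": -0.34},{"dx": 0,"dy": 0,"dz": 0.01,"yaw": 0,"claw": -0.42},{"dx": 0,"dy": 0,"dz": 0.01,"yaw": 0,"claw": -0.5},{"dx": 0,"dy": 0,"dz": 0.01,"yaw": 0,"claw": -0.7},{"dx": 0,"dy": 0,"dz": 0.01,"yaw": 0,"claw": -1},{"dx": 0,"dy": 0,"dz": 0.01,"yaw": 0,"claw": -1},{"dx": 0,"dy": 0,"dz": 0.01,"yaw": 0,"claw": -1},{"dx": 0.02,"dy": 0,"dz": -0.02,"yaw": 0,"claw": -1},{"dx": 0.06,"dy": 0,"dz": -0.1,"yaw": 0,"claw": -1},{"dx": 0.12,"dy": 0,"dz": -0.2,"yaw": 0,"claw": -1},{"dx": 0.16,"dy": 0,"dz": -0.32,"yaw": 0,"claw": -1},{"dx": 0.2,"dy": 0,"dz": -0.36,"yaw": 0,"claw": -1},{"dx": 0.2,"dy": 0,"dz": -0.36,"yaw": 0,"claw": -1}]}}

```text
time: 15.75
tool_pos: [0.5213, 0.0143, 0.3721]
tool_rot: [0.004, -0.05, 0.999, -0.001]
contact_force: [0.6, 0.1, -0.5]
gripper_width: 0.998
grasp_force: 0.0
```

```bash
python3 - <<'E'
from h import *
a=manip.grab_frame("side");b=manip.grab_frame("scene")
cv2.imwrite("pics/s5.png",np.hstack([b[60:240,180:400],a[80:260,120:340]])[:,:,::-1].repeat(1,0))
go(.529,.017,.36,5.97)
E
```

```text
d [-0.0162  0.0036  0.0146] yaw 1.0445 cur 95.74 t 15.85
```

View pics/s5.png

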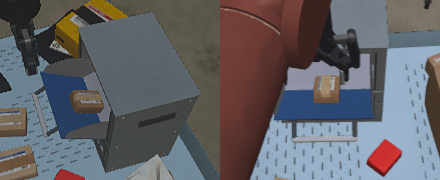

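The parcel lies in the trough (scene crop (87,100), side crop (326,88)) and the hopper is still down. Next I'll turn back and re-grip the bar.

Emit:
{"method": "send_rows", "body": {"increments": [{"dx": -0.016,"dy": 0.004,"dz": 0,"yaw": 0.12,"claw": 0.5},{"dx": -0.016,"dy": 0.004,"dz": 0,"yaw": 0.24,"claw": 0.5},{"dx": -0.016,"dy": 0.004,"dz": 0,"yaw": 0.36,"claw": 0.5},{"dx": -0.016,"dy": 0.004,"dz": 0,"yaw": 0.48,"claw": 0.5},{"dx": -0.016,"dy": 0.004,"dz": 0,"yaw": 0.6,"claw": 0.5},{"dx": -0.016,"dy": 0.004,"dz": 0,"yaw": 0.72,"claw": 0.5},{"dx": -0.016,"dy": 0.004,"dz": 0,"yaw": 0.84,"claw": 0.5},{"dx": -0.016,"dy": 0.004,"dz": 0,"yaw": 0.96,"claw": 0.5},{"dx": -0.016,"dy": 0.004,"dz": 0.02,"yaw": 1.0,"claw": 0.5},{"dx": -0.016,"dy": 0.004,"dz": 0.02,"yaw": 1.0,"claw": 0.5}]}}

```text
time: 17.1
tool_pos: [0.5286, 0.0173, 0.3542]
tool_rot: [-0.002, 0.644, 0.765, -0.002]
contact_force: [-0.8, 0.3, 0.4]
gripper_width: 0.252
grasp_force: 0.0
```

```bash
python3 - <<'E'
from h import *
go(.529,.017,.29,5.97); s=manip.state()
p=s["tool_pos"];q=s["tool_rot"];R=Ro.from_quat(np.r_[q[1:],q[0]]).as_matrix()
im=np.ascontiguousarray(manip.grab_frame("wrist")[:,:,::-1]); cv2.imwrite("pics/w6.png",im)
c=manip.camera_params("wrist");K=np.array(c["camera_matrix"]);T=np.array(c["tool_from_camera"])
# where the assumed bar (through regrip pose) should appear
for dy in (-.06,0,.06):
  X=np.array([.529-.1*dy,.017+dy,.176]); t=R.T@(X-p); cc=T[:3,:3].T@(t-T[:3,3]); u=K@cc; print(np.round(u[:2]/u[2],1))
for r in (60,100,140,180,220):
  row=im[r].astype(int); g=(row.min(1)>135)&(np.ptp(row,axis=1)<30); print(r,np.where(g[180:340])[0]+180)
E
```

```text
d [-0.0009  0.0014  0.1284] yaw 0.0451 cur 9.85 t 17.1
[250.5 225.4]
[254.8 169.3]
[259.5 107.6]
60 [189 190 191 192 193 194 195 196 197 198 199 200 201 202 203 204 205 206
 207 208 226 227]
100 [192 193 194]
140 [251 252 253 254 255 256 257 258 259 260 261]
180 [248 249 250 251 252 253 254 255 256 257 258]
220 [245 246 247 248 249 250 251 252 253 254 255]
```

View pics/w6.png

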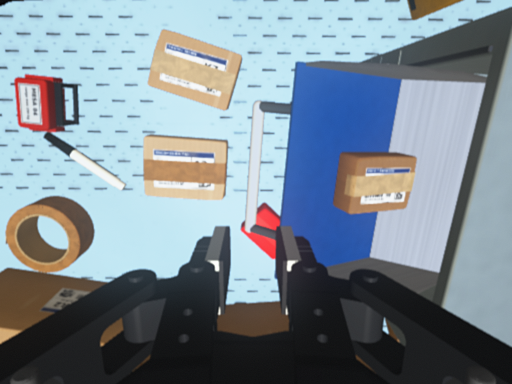

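The bar (columns 248–258 at row 180) is where I expected it, within 1 px, and the parcel lies across the V at (375,182). Descending and gripping.

Emit:
{"method": "send_rows", "body": {"increments": [{"dx": 0,"dy": 0.001,"dz": 0.1,"yaw": 0.045,"claw": 0.5},{"dx": 0,"dy": 0.001,"dz": 0.2,"yaw": 0.045,"claw": 0.5},{"dx": 0,"dy": 0.001,"dz": 0.28,"yaw": 0.045,"claw": 0.5},{"dx": 0,"dy": 0.001,"dz": 0.32,"yaw": 0.045,"claw": 0.5},{"dx": 0,"dy": 0.001,"dz": 0.35,"yaw": 0.045,"claw": 0.5},{"dx": 0,"dy": 0.001,"dz": 0.372,"yaw": 0.045,"claw": 0.5},{"dx": 0,"dy": 0.001,"dz": 0.372,"yaw": 0.045,"claw": 0.5}]}}

```text
time: 18.02
tool_pos: [0.5305, 0.0171, 0.1728]
tool_rot: [0.001, 0.67, 0.743, 0.001]
contact_force: [-0.7, 0.1, -1.2]
gripper_width: 0.246
grasp_force: 0.0
```

Emit:
{"method": "send_rows", "body": {"increments": [{"dx": 0,"dy": 0,"dz": 0.008,"yaw": 0,"claw": 0.5},{"dx": 0,"dy": 0,"dz": 0.008,"yaw": 0,"claw": 1},{"dx": 0,"dy": 0,"dz": 0.008,"yaw": 0,"claw": 1},{"dx": 0,"dy": 0,"dz": 0.008,"yaw": 0,"claw": 1},{"dx": 0,"dy": 0,"dz": 0.008,"yaw": 0,"claw": 1}]}}

```text
time: 18.65
tool_pos: [0.5291, 0.0168, 0.1713]
tool_rot: [-0.0, 0.669, 0.743, -0.001]
contact_force: [-11.3, -1.7, 15.1]
gripper_width: 0.106
grasp_force: 58.8
```

Emit:
{"method": "send_rows", "body": {"increments": [{"dx": 0,"dy": 0.0035,"dz": -0.0169,"yaw": 0,"claw": 1},{"dx": 0,"dy": 0.0079,"dz": -0.0335,"yaw": 0,"claw": 1},{"dx": 0,"dy": 0.0133,"dz": -0.0498,"yaw": 0,"claw": 1},{"dx": 0,"dy": 0.0197,"dz": -0.0658,"yaw": 0,"claw": 1},{"dx": 0,"dy": 0.0271,"dz": -0.0813,"yaw": 0,"claw": 1},{"dx": 0,"dy": 0.0353,"dz": -0.0964,"yaw": 0,"claw": 1},{"dx": 0,"dy": 0.0445,"dz": -0.111,"yaw": 0,"claw": 1},{"dx": 0,"dy": 0.0545,"dz": -0.1249,"yaw": 0,"claw": 1},{"dx": 0,"dy": 0.0653,"dz": -0.1383,"yaw": 0,"claw": 1}]}}

```text
time: 19.77
tool_pos: [0.5566, 0.0196, 0.2366]
tool_rot: [-0.006, 0.67, 0.743, -0.007]
contact_force: [-22.6, -3.5, 10.9]
gripper_width: 0.103
grasp_force: 58.9
```

Emit:
{"method": "send_rows", "body": {"increments": [{"dx": 0,"dy": 0.0116,"dz": -0.0127,"yaw": 0,"claw": 1},{"dx": 0,"dy": 0.024,"dz": -0.0246,"yaw": 0,"claw": 1},{"dx": 0,"dy": 0.037,"dz": -0.0358,"yaw": 0,"claw": 1}]}}

```text
time: 20.15
tool_pos: [0.5762, 0.0216, 0.2584]
tool_rot: [-0.004, 0.67, 0.743, -0.005]
contact_force: [-25.7, -2.6, 23.1]
gripper_width: 0.096
grasp_force: 59.3
```

Emit:
{"method": "send_rows", "body": {"increments": [{"dx": 0,"dy": 0.0137,"dz": -0.0124,"yaw": 0,"claw": 1},{"dx": 0,"dy": 0.028,"dz": -0.023,"yaw": 0,"claw": 1},{"dx": 0,"dy": 0.0428,"dz": -0.033,"yaw": 0,"claw": 1},{"dx": 0,"dy": 0.0582,"dz": -0.041,"yaw": 0,"claw": 1},{"dx": 0,"dy": 0.0739,"dz": -0.048,"yaw": 0,"claw": 1},{"dx": 0,"dy": 0.088,"dz": -0.053,"yaw": 0,"claw": 1},{"dx": 0,"dy": 0.092,"dz": -0.054,"yaw": 0,"claw": 1},{"dx": 0,"dy": 0.092,"dz": -0.054,"yaw": 0,"claw": 1}]}}

```text
time: 21.15
tool_pos: [0.6277, 0.0267, 0.2917]
tool_rot: [0.004, 0.67, 0.743, 0.002]
contact_force: [-11.3, -2.5, 24.5]
gripper_width: -0.003
grasp_force: 11.9
```

```bash
python3 - <<'E'
from h import *
a=manip.grab_frame("side");b=manip.grab_frame("scene")
cv2.imwrite("pics/s7.png",np.hstack([b[60:240,180:400],a[80:260,120:340]])[:,:,::-1].repeat(1,0))
go(.6242,.0265,.282,5.97)
E
```

```text
d [ 0.0005 -0.0071  0.0192] yaw -0.0005 cur 5.93 t 21.25
```

The fingers have shut fully, so they slipped off and are resting on top of the bar. Checking how far the door has gone.

View pics/s7.png

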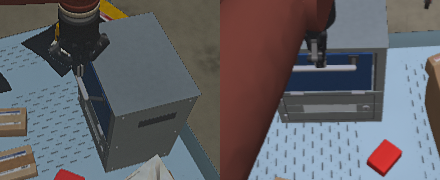

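Emit:
{"method": "send_rows", "body": {"increments": [{"dx": 0,"dy": 0,"dz": -0.06,"yaw": 0,"claw": 1},{"dx": 0,"dy": -0.06,"dz": -0.1,"yaw": 0,"claw": 1},{"dx": 0,"dy": -0.16,"dz": -0.1,"yaw": 0,"claw": 1},{"dx": 0,"dy": -0.2,"dz": -0.06,"yaw": 0,"claw": 1},{"dx": 0,"dy": -0.2,"dz": -0.06,"yaw": 0,"claw": 1}]}}

```text
time: 21.88
tool_pos: [0.5259, 0.0171, 0.3112]
tool_rot: [-0.0, 0.67, 0.743, 0.0]
contact_force: [0.3, -1.1, 0.4]
gripper_width: -0.004
grasp_force: 0.0
```

```bash
python3 - <<'E'
from h import *
im=np.ascontiguousarray(manip.grab_frame("wrist")[:,:,::-1]);cv2.imwrite("pics/w8.png",im)
s=manip.state();p=s["tool_pos"];q=s["tool_rot"];R=Ro.from_quat(np.r_[q[1:],q[0]]).as_matrix()
c=manip.camera_params("wrist");K=np.array(c["camera_matrix"]);T=np.array(c["tool_from_camera"]);o=p+R@T[:3,3]
for r in (40,80,120,160,200,240):
  row=im[r].astype(int); g=np.where((row.min(1)>135)&(np.ptp(row,axis=1)<30))[0]; g=g[g>250]
  if len(g)>2:
    u=np.median(g); d=R@T[:3,:3]@np.linalg.inv(K)@[u,r,1]; print(r,g.min(),g.max(),np.round(o+d*(.286-o[2])/d[2],4))
go(.59,.023,.265,5.97)
E
```

```text
80 407 411 [0.5947 0.1008 0.286 ]
120 405 463 [0.6206 0.0841 0.286 ]
160 368 456 [0.6221 0.0636 0.286 ]
200 364 450 [0.6245 0.0418 0.286 ]
240 306 443 [0.6251 0.0183 0.286 ]
d [-0.0012  0.1265  0.0943] yaw -0.0005 cur 5.93 t 21.925
```

In the side crop the door is nearly shut, with the bar at (310,69). I'll push the bar with closed fingers from in front until it meets its stop.

Emit:
{"method": "send_rows", "body": {"increments": [{"dx": 0,"dy": 0.03,"dz": 0.05,"yaw": 0,"claw": 1},{"dx": 0,"dy": 0.05,"dz": 0.09,"yaw": 0,"claw": 1},{"dx": 0,"dy": 0.08,"dz": 0.09,"yaw": 0,"claw": 1},{"dx": 0,"dy": 0.11,"dz": 0.09,"yaw": 0,"claw": 1},{"dx": 0,"dy": 0.13,"dz": 0.09,"yaw": 0,"claw": 1},{"dx": 0,"dy": 0.145,"dz": 0.09,"yaw": 0,"claw": 1},{"dx": 0,"dy": 0.15,"dz": 0.09,"yaw": 0,"claw": 1},{"dx": 0,"dy": 0.15,"dz": 0.09,"yaw": 0,"claw": 1}]}}

```text
time: 22.92
tool_pos: [0.6014, 0.0247, 0.2669]
tool_rot: [0.0, 0.67, 0.743, 0.0]
contact_force: [-0.1, 0.2, 0.3]
gripper_width: 0.002
grasp_force: 0.0
```

Emit:
{"method": "send_rows", "body": {"increments": [{"dx": 0,"dy": 0.008,"dz": 0,"yaw": 0,"claw": 1},{"dx": 0,"dy": 0.016,"dz": 0,"yaw": 0,"claw": 1},{"dx": 0,"dy": 0.024,"dz": 0,"yaw": 0,"claw": 1},{"dx": 0,"dy": 0.024,"dz": 0,"yaw": 0,"claw": 1}]}}

```text
time: 23.42
tool_pos: [0.6054, 0.0251, 0.2669]
tool_rot: [-0.008, 0.67, 0.743, -0.009]
contact_force: [-33.8, -3.6, 13.0]
gripper_width: 0.0
grasp_force: 17.2
```

Emit:
{"method": "send_rows", "body": {"increments": [{"dx": 0,"dy": -0.03,"dz": 0,"yaw": 0,"claw": 1},{"dx": 0,"dy": -0.1,"dz": 0,"yaw": 0,"claw": 1},{"dx": 0,"dy": -0.13,"dz": -0.1,"yaw": 0,"claw": 1},{"dx": 0,"dy": -0.1,"dz": -0.185,"yaw": 0,"claw": 1},{"dx": 0,"dy": 0,"dz": -0.185,"yaw": 0,"claw": 0.1},{"dx": 0,"dy": 0.028,"dz": -0.185,"yaw": 0,"claw": 0.1},{"dx": 0,"dy": 0.028,"dz": -0.185,"yaw": 0,"claw": 0.1},{"dx": 0,"dy": 0.028,"dz": -0.185,"yaw": 0,"claw": 0.1}]}}

```text
time: 24.42
tool_pos: [0.6264, 0.0273, 0.3587]
tool_rot: [-0.0, 0.67, 0.743, -0.0]
contact_force: [-0.2, 0.1, -0.3]
gripper_width: 0.45
grasp_force: 0.0
```

```bash
python3 - <<'E'
from h import *
s=manip.state();print(s["tool_pos"],s["tool_rot"])
im=np.ascontiguousarray(manip.grab_frame("wrist")[:,:,::-1]);w=cv2.imread("pics/w1.png")
# image displacement of bar/door patches vs first shut view, relative to fixed box corner
for nm,(x0,y0,x1,y1) in dict(bar=(245,92,325,125),barmid=(240,130,270,230),boxcorner=(285,20,345,75),red=(185,195,245,250),tall=(70,30,170,112),flat=(78,135,170,203)).items():
    t=w[y0:y1,x0:x1]; r=cv2.matchTemplate(im[max(0,y0-20):y1+20,x0-20:x1+20],t,cv2.TM_CCOEFF_NORMED); _,v,_,l=cv2.minMaxLoc(r)
    print(nm,round(v,3),l[0]-20,l[1]-min(20,y0))
E
```

```text
[0.62639385 0.02734986 0.35874477] [-4.37969411e-04  6.69590601e-01  7.42730149e-01 -4.02098481e-04]
bar 0.941 -5 3
barmid 0.771 -5 1
boxcorner 0.955 -4 2
red 0.967 -3 1
tall 0.98 -3 1
flat 0.991 -3 1
```

The bar and the box corner shifted alike (-5/-4 px, all from the 4 mm camera offset), so the door is flush. The two bigger parcels haven't moved and the arm is clear.

```bash
python3 -c "
from plant import manip
print(manip.job_done())"
```

```text
the job is handed in; nothing more can be done
None
```

I put the small parcel in the hopper and pushed the hopper shut flush, then handed in with the two bigger parcels unmoved and the arm clear; I couldn't see inside the box to confirm the parcel dropped off the tray, and the hand-in gave no verdict.

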